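# Snug up the shaker's lock knob under its flip cover

### The job

Stand the wooden prop block on the bench beside the hinge side of the shaker's control pod, then swing the orange flip cover over gently until it leans back on the upright block and stays open. Then turn the black lock knob beneath it clockwise until it comes up snug and drags the red pointer of the ring under it into the green marks - not into the red - and let go, leaving the tray and the other kitchen things where they are.

Things in the scene. Friction and masses are not known exactly. Their poses are not given: they have to be found in the camera images.
- pod_hinge (a point): Middle of the hinge line of the control pod, a fixed stainless box, 190 x 178 mm, walls to 73 mm above the bench. Turned about the vertical only: x along the hinge line, y level, away from the pod over the bench on the hinge side (pod and closed cover lie to -y), z up. 76 mm above the bench; a fixed rubber foot flange, 12 mm high, 190 mm long, reaches 18 mm beyond it in +y.
- prop_spot (a point): Point on the bench (fixed to the pod, same axes as pod_hinge), 54 mm in +y from the hinge line, where the middle of the block's foot best stands: its near face is then 24 mm from the hinge line and 6 mm clear of the foot flange. 6 mm nearer or 12 mm farther also serves. A tray lies from about 60 mm beyond this point.
- cover (a joint): Opening of the orange cover, rad: 0 closed and level, 1.57 upright, growing as its free edge swings up and over to the hinge's +y. Flat plate, 160 mm along the hinge, 180 mm from it, 4 mm thick, 0.13 kg, nearly free hinge: falls shut before upright, falls on over past it. Propped: at rest on the block at 1.62 to 2.4 (usually 1.9 to 2.2). Never past 2.5 or faster than 4 rad/s.
- cover_tab (a point): Centre of the black tab on the middle of the cover's free edge, 212 mm from the hinge line; closed, 78 mm above the bench, nothing under it. A barrel 22 mm in diameter, 22 mm long, its axis parallel to the hinge line: pinch its flat ends from above along the hinge direction at any cover angle; it turns between the pads. It is 32 mm clear of the cover's edge on a stem 12 mm wide.
- block_center (a point): Centre of the loose beech prop block with a dark steel foot, upright, 45 mm along its own x, 60 mm along its y, 125 mm high, about 0.65 kg, standing on the bench (centre 62.5 mm up). Take it across the 45 mm. When it props the cover its x should lie along the hinge line.
- knob_grip (a point): Grip point of the black bar knob, on its vertical axis, 61 mm above the bench, 95 mm from the hinge line to -y. Bar along this x: 46 mm long, 14 thick, from 15 below to 11 above this point; low walls 65 mm or more away. Clockwise from above it turns freely (0.03 N m) up to an unseen stop, 0.8 to 1.2 rad on from the start; from there it drags the ring along, at about 0.45 N m.
- ring (a joint): Turn of the thin aluminium tell-tale ring (68 mm across) under the knob, rad, clockwise from above; 0 at the start; moves only once the knob is at its stop, and stays where left. Its red pointer, on the pod's -x side, starts between white and green marks on the deck. Snug, in the green: 0.08 to 0.44. Beyond 0.44, towards the red, the knob is overdriven and the job spoilt.
- tray: Shallow aluminium tray of finished crescent biscuits, 200 x 120 mm, 18 mm high, beside the pod on its hinge side, origin at the centre of its underside. Leave alone.
- pot: Steel saucepan, 130 mm across, 75 mm high, origin under its centre. Leave alone.
- jar: Amber jar with a brass cap, 56 mm across, 85 mm high, origin under its centre. Leave alone.
- scraper: Spatula lying on the bench. Leave alone.
- biscuit0: Loose crescent biscuit, about 50 mm long, 11 mm high, on the bench. Leave alone.
- biscuit1: Loose crescent biscuit, about 50 mm long, 11 mm high, on the bench. Leave alone.
- biscuit2: Loose crescent biscuit, about 50 mm long, 11 mm high, on the bench. Leave alone.
There are look-alikes about, which are no part of the job. Leave any blue look-alike of the part that bears block_center alone.

How it is judged:
By the outcome, as a careful person would: the job done as asked, in the order asked, and still so for the second after the job is handed in, with the robot touching nothing.
It also fails if it takes over 67 s, if anything falls off the work surface, if the arm or the gripper's body presses on something with over 40 N, if the wrist force passes 120 N, or if a joint passes its speed limit or range.

### The arm

A 7-joint arm with a two-finger parallel gripper is mounted at the origin on the work surface. World frame = base frame: x ahead of the robot, y to its left, z up, the work surface at z = 0. Lengths are in m, angles in rad, forces in N, time in s.
With the tool pointing down it reaches from about 0.4 to 0.85 m from the base axis. Payload 10.4 kg.
Tool frame: the origin (TCP) lies midway between the tips of the shut fingers; the grasp point (between the pads) lies 19 mm behind it; z points along the fingers, y is the line along which they close (so a half turn about z gives the same grasp; the last joint's range is limited). The gripper opens to 87 mm and grips with 3 to 60 N. Pads are 19 mm wide; open, the fingers measure 117 mm over their backs; the gripper's body (75 mm by 190 mm) begins 51 mm behind the grasp point.
Start: joints at [1.279, 0.332, -0.065, 1.46, 0.022, 1.35, -0.088], TCP at [0.166, -0.603, 0.223] pointing down, gripper open.
Joint ranges: [-2.6, 2.6], [-0.5, 2.12], [-1.47, 1.34], [0.16, 2.42], [-1.27, 4.41], [0.06, 2.06], [-2.6, 2.6]. Speed limits (rad/s): [2.22, 2.22, 2.79, 2.79, 3.14, 3.14, 3.14].

### API

Orientations are given as a unit quaternion [x, y, z, w].
In Python, from bench import r gives the robot as it stands.
- The arm moves only by the tool arm_command, never from a script. Its argument "moves" is one flat list of numbers, 4 for each row, row after row: the shift along the tool's x, y, z in cm, then the turn about the tool's z in degrees. A call has 1 to 12 rows; each row shifts and turns the commanded pose from where the row before left it, along the tool's axes as they then stand; what a row does not reach is not made up. A row lasts 1/12 s, in which the tool goes at most 41.7 mm and 7.16 degrees, less where a joint would pass 70% of its speed; a pose out of reach is approached as far as the arm can. A call with a gripper value outside its range is refused whole. "fingers" is the opening in per cent of the stroke, from 0 (shut) to 100 (fully open), set as the call begins (left out, the last holds). The fingers move at their own pace and stop on an object; "squeeze" is the grip in N (left out, the last holds). Time passes only in rows, so rows that do not move let the fingers close. It gives the time, the measured TCP pose, the force, the opening and the grip force at its end, in the units of the state.
- r.read_state(): the state, without advancing time (a new reading comes with each control period).
- r.camera(name): name is "scene" or "top"; returns the picture (400x640x3 uint8, red, green, blue); there is no depth.
- r.camera_info(name): a dict with "fx", "fy", "cx", "cy" (pixels), "origin" and "attitude" of the camera in the world. Camera axes: x right, y up, looking along -z (the intrinsics and any distortion apply to the point x, -y, -z); pixel columns grow to the right and rows downward; lengths in m; the calibration is good to about 2 mm. A picture is of the moment at which its call begins. camera_info takes no time and is no camera call.
- r.close_job(): hands the job in; it is judged then, once.
The state is a dict: "time": time; "joint_positions": joint angles; "joint_vel": joint speeds; "joint_torque": joint torques, N m; "ee_pos": TCP position; "eef_rot": TCP orientation; "ft_force": force on the tool from outside, world axes, zero at the start; "torque": the same for the moment, N m; "width": finger opening in m; "grip_force": force on a finger pad.
Only numpy, scipy, OpenCV 4.12 (cv2) and the standard library are available. Lean on these libraries where they do the work, as an engineer would, in place of code of your own. Each camera call takes 0.05 s, during which the arm holds its last target. There are 200 camera calls.

## Working session

There is one attempt and no reset: what is moved stays moved. The work goes in short steps, Python scripts to look and compute and a tool call to move; the robot and the scene stay as the last step left them, time stands still between calls to the robot, and variables do not carry over. Pictures are saved under pics/ and viewed, at most 10 in all, crops included, and the job is handed in when it is done.

Besides the shell and the picture viewer there is one more tool, called as a command line: name --argument value ..., lists and objects as JSON in quotes. arm_command: Moves the arm, as the interface text tells. Its arguments: {"type":"object","properties":{"moves":{"type":"array"},"fingers":{"type":"number"},"squeeze":{"type":"number"}},"required":["moves"]}

```bash
ls; mkdir -p pics
python3 - <<'E'
from bench import r
import cv2
for n in("scene","top"):
    cv2.imwrite(f"pics/{n}0.png",r.camera(n)[:,:,::-1]); print(r.camera_info(n))
print(r.read_state())
E
```

```text
pics
{'fx': 493.1355504560387, 'fy': 493.1355504560387, 'cx': 318.97283645576874, 'cy': 196.04282799217822, 'origin': array([1.25868189, 0.72182768, 1.50074662]), 'attitude': array([0.10817015, 0.28830811, 0.88469854, 0.34998022])}
{'fx': 403.29640589564895, 'fy': 403.29640589564895, 'cx': 316.3518957588979, 'cy': 196.58042005987565, 'origin': array([ 0.39742909, -0.03355899,  1.19781048]), 'attitude': array([-0.05066718,  0.05207777,  0.70952009, -0.70092938])}
{'time': 0.1, 'joint_positions': array([ 1.2794126 ,  0.33279173, -0.06470049,  1.46084609,  0.02163456,
        1.34991655, -0.08850969]), 'joint_vel': array([-0.00066593, -0.00215852,  0.00098665, -0.00134243,  0.00030372,
        0.00038131,  0.00199033]), 'joint_torque': array([ 1.62543460e-03, -6.24549222e+01,  2.46964517e-02, -3.90720248e+01,
       -6.15351065e-02,  3.67351400e-02, -4.23361723e-05]), 'ee_pos': array([ 0.16586757, -0.60222906,  0.22184947]), 'eef_rot': array([ 9.90981636e-01,  1.33996255e-01, -1.29835712e-04, -6.19181952e-04]), 'ft_force': array([-0.28370936, -0.35113715,  0.17069958]), 'torque': array([-0.01193174, -0.01776124, -0.05563767]), 'grip_force': 0.0, 'width': 0.08731451868772999}
```

View pics/scene0.png

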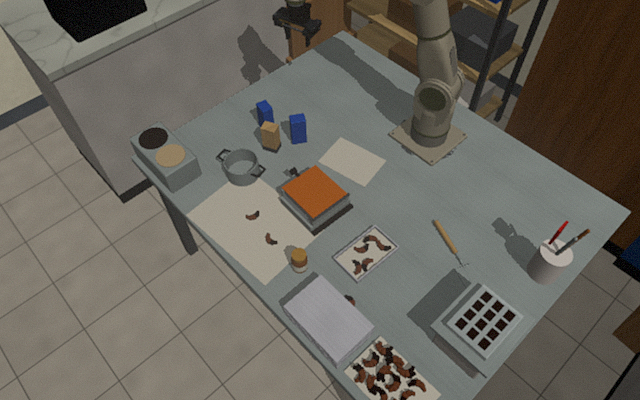

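View pics/top0.png

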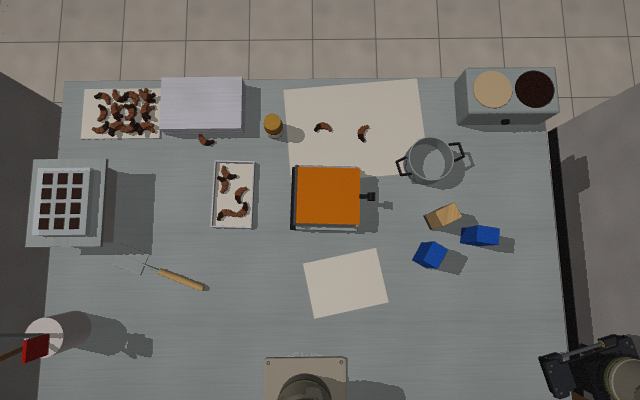

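Candidates for the block: beech at top (443,215) / scene (270,135); blue ones at top (430,255), (481,236) / scene (298,128), (265,112). I choose the beech one. Hinge is on the pod's left in the top view (dark flange, x≈294), tab at (368,197), tray at (234,195).

```bash
cat > h.py <<'E'
import numpy as np,cv2
from scipy.spatial.transform import Rotation as R
from bench import r
def cast(n,px,z):
    c=r.camera_info(n);px=np.atleast_2d(px).astype(float)
    d=np.c_[(px[:,0]-c['cx'])/c['fx'],-(px[:,1]-c['cy'])/c['fy'],-np.ones(len(px))]
    d=R.from_quat(c['attitude']).apply(d);o=c['origin']
    return o+d*((z-o[2])/d[:,2])[:,None]
def proj(n,p):
    c=r.camera_info(n);q=R.from_quat(c['attitude']).inv().apply(np.atleast_2d(p)-c['origin'])
    return np.c_[c['cx']-c['fx']*q[:,0]/q[:,2],c['cy']+c['fy']*q[:,1]/q[:,2]]
def mask(im,lo,hi):
    return cv2.inRange(cv2.cvtColor(im,cv2.COLOR_RGB2HSV),lo,hi)
def big(m):
    return max(cv2.findContours(m,cv2.RETR_EXTERNAL,cv2.CHAIN_APPROX_NONE)[0],key=cv2.contourArea)
E
python3 - <<'E'
from h import *
np.set_printoptions(precision=4,suppress=True)
out=[]
for n in("top","scene"):
    im=r.camera(n)
    c=big(mask(im,(5,180,120),(16,255,255)))
    b=cv2.boxPoints(cv2.minAreaRect(c)) if n=="top" else cv2.approxPolyDP(c,6,True)[:,0]
    w=cast(n,b,.078);print(n,b.tolist(),w[:,:2],w[:,:2].mean(0))
    u,v=(443,215) if n=="top" else (270,138)
    cr=im[v-25:v+25,u-25:u+25]
    print(im[v-4:v+4:4,u-4:u+8:4].tolist())
    out.append(cv2.resize(cr,(400,400),interpolation=cv2.INTER_CUBIC))
cv2.imwrite("pics/blk.png",np.hstack(out)[:,:,::-1])
E
```

```text
top [[295.7395935058594, 222.67657470703125], [297.1081848144531, 166.56362915039062], [360.3388366699219, 168.1058349609375], [358.9702453613281, 224.21878051757812]] [[ 0.4888  0.0214]
 [ 0.6481  0.0167]
 [ 0.6415 -0.1625]
 [ 0.4824 -0.1543]] [ 0.5652 -0.0697]
[[[157, 126, 84], [150, 121, 81], [151, 122, 79]], [[156, 126, 83], [155, 124, 82], [156, 125, 84]]]
scene [[315, 166], [282, 187], [312, 217], [346, 193]] [[ 0.485  -0.1521]
 [ 0.6379 -0.1621]
 [ 0.6467  0.0079]
 [ 0.489   0.0157]] [ 0.5647 -0.0727]
[[[101, 84, 56], [97, 84, 56], [99, 85, 58]], [[102, 86, 61], [95, 82, 59], [103, 87, 61]]]
```

View pics/blk.png

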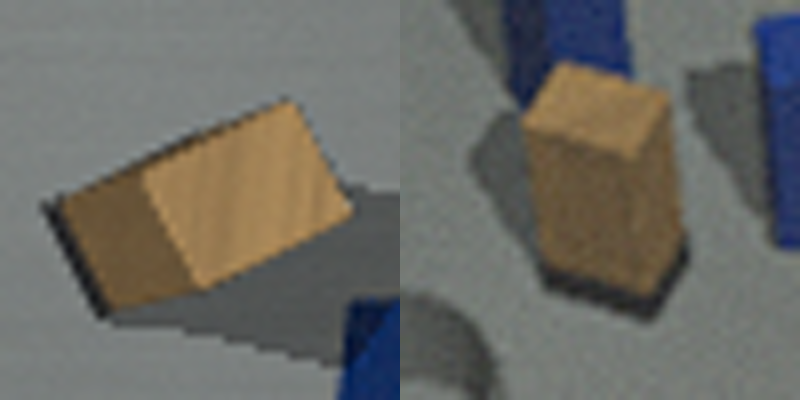

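Left half (top view): the block's top face corners in the crop are at (292,100), (352,210), (203,290), (143,178), with a dark steel foot; it is beech with the long side running up-right, so it's the right one. A blue block is close by at lower right.

Run:
```python
from h import *
np.set_printoptions(precision=4,suppress=True)
t=np.array([[292,100],[352,210],[203,290],[143,178]])/8-.5+.5+[418,190]
s=np.array([[167,62],[270,95],[232,158],[125,118]])/8+[245,113]
for n,p in(("top",t),("scene",s)):
    w=cast(n,p,.125)[:,:2];print(n,w,w.mean(0))
    e=[w[(i+1)%4]-w[i] for i in range(4)]
    print([(round(np.linalg.norm(v),4),round(np.degrees(np.arctan2(v[1],v[0])),1)) for v in e])
# blue blocks, tops
im=r.camera("top");m=mask(im,(105,120,40),(130,255,255))
for c in cv2.findContours(m,0,2)[0]:
    if cv2.contourArea(c)>100: print("blue",cast("top",c[:,0].mean(0),.06)[0], cast("top",cv2.boxPoints(cv2.minAreaRect(c)),.12)[:,:2].round(3).tolist())
# tab and tray
m=cv2.inRange(im,(0,0,0),(45,45,45))[190:206,355:380]
ys,xs=np.nonzero(m);print("tab px",xs.min()+355,xs.max()+355,ys.min()+190,ys.max()+190, proj("top",[.5604,-.1932,.078]))
S=r.read_state();Rm=R.from_quat(S['eef_rot']);print(Rm.as_matrix())
```

```text
top [[ 0.534  -0.4072]
 [ 0.4968 -0.4249]
 [ 0.4707 -0.3736]
 [ 0.5083 -0.3558]] [ 0.5024 -0.3904]
[(np.float64(0.0413), np.float64(-154.5)), (np.float64(0.0575), np.float64(116.9)), (np.float64(0.0417), np.float64(25.4)), (np.float64(0.0575), np.float64(-63.5))]
scene [[ 0.4952 -0.4206]
 [ 0.4732 -0.3693]
 [ 0.513  -0.3502]
 [ 0.5335 -0.4056]] [ 0.5037 -0.3864]
[(np.float64(0.0558), np.float64(113.2)), (np.float64(0.0441), np.float64(25.6)), (np.float64(0.059), np.float64(-69.7)), (np.float64(0.0411), np.float64(-158.6))]
blue [ 0.3977 -0.3528  0.06  ] [[0.384, -0.286], [0.445, -0.323], [0.411, -0.384], [0.349, -0.346]]
blue [ 0.4541 -0.4863  0.06  ] [[0.424, -0.416], [0.478, -0.424], [0.468, -0.525], [0.414, -0.516]]
tab px 359 374 192 200 [[372.0662 196.2751]]
[[ 0.9641  0.2656 -0.0002]
 [ 0.2656 -0.9641  0.0005]
 [-0.     -0.0006 -1.    ]]
```

arm_command --moves '[3.2, -1, 0, 0, 3.2, -1, 0, 0, 3.2, -1, 0, 0, 3.2, -1, 0, 0, 3.2, -1, 0, 0, 3.2, -1, 0, 0, 3.2, -1, 0, 0, 3.2, -1, 0, 0, 3.2, -1, 0, 0, 3.2, -1, 0, 0, 3.2, -1, 0, 0, 3.2, -1, 0, 0]' --fingers 100

```text
time: 1.25
ee_pos: [0.5055, -0.3838, 0.2226]
eef_rot: [0.991, 0.134, 0.0, 0.0]
ft_force: [0.2, -0.5, 0.2]
width: 0.0869
grip_force: 0.0
```

arm_command --moves '[0, 0, 0, -7, 0, 0, 0, -7, 0, 0, 0, -7, 0, 0, 0, -7, 0, 0, 0, -7, 0, 0, 0, -7, 0, 0, 0, -7, 0, 0, 0, -7, 0, 0, 0, -7, 0, 0, 0, -7, 0, 0, 0, -7, 0, 0, 0, -7]'

```text
time: 2.25
ee_pos: [0.5042, -0.3849, 0.2224]
eef_rot: [0.645, 0.765, -0.0, -0.0]
ft_force: [-0.6, -0.0, 0.5]
width: 0.0869
grip_force: 0.0
```

```bash
cat >> h.py <<'E'
def go(p,yaw):
    """tool-frame shift (cm) to TCP p and turn (deg, after shift) to bring tool y to world angle yaw"""
    s=r.read_state();M=R.from_quat(s['eef_rot']).as_matrix()
    a=np.degrees(np.arctan2(M[1,1],M[0,1]));t=-((yaw-a+180)%360-180)
    d=np.array(p)-s['ee_pos'];a2=np.radians(yaw)
    Y=np.array([np.cos(a2),np.sin(a2),0]);Z=np.array([0,0,-1.]);X=np.cross(Y,Z)
    print('t',s['time'],'pos',s['ee_pos'].round(4),'yaw',a.round(2),'tilt',M[:,2].round(3),'| turn',round(t,2),'shift now-axes',(100*M.T@d).round(2),'shift after turn',(100*np.array([X@d,Y@d,Z@d])).round(2))
    print('F',s['ft_force'].round(1),'T',s['torque'].round(2),'w',round(s['width'],4),'g',round(s['grip_force'],1),'q',s['joint_positions'].round(2))
E
python3 -c "
from h import *
go([.503,-.3885,.073],25)"
```

```text
t 2.25 pos [ 0.5042 -0.3849  0.2224] yaw 9.74 tilt [-0.  0. -1.] | turn -15.26 shift now-axes [-0.34 -0.18 14.94] shift after turn [-0.27 -0.26 14.94]
F [-0.6 -0.   0.5] T [-0.01 -0.1   0.04] w 0.0869 g 0.0 q [ 0.95  0.4  -0.49  1.41  0.18  1.38  0.63]
```

arm_command --moves '[-0.3, -0.2, 2, -5, 0, 0, 2, -5, 0, 0, 2, -5.2, 0, 0, 2, 0, 0, 0, 2, 0, 0, 0, 2, 0, 0, 0, 1.5, 0, 0, 0, 1.4, 0, 0, 0, 0, 0]'

```text
time: 3.0
ee_pos: [0.5014, -0.3873, 0.0704]
eef_rot: [0.54, 0.842, 0.0, -0.002]
ft_force: [-0.6, 0.1, -0.8]
width: 0.0869
grip_force: 0.0
```

arm_command --moves '[0, 0, 0, 0, 0, 0, 0, 0, 0, 0, 0, 0, 0, 0, 0, 0, 0, 0, 0, 0, 0, 0, 0, 0]' --fingers 30 --squeeze 40

```text
time: 3.5
ee_pos: [0.503, -0.3884, 0.0741]
eef_rot: [0.54, 0.842, -0.0, 0.0]
ft_force: [-0.3, -0.4, -0.3]
width: 0.0553
grip_force: 0.0
```

```bash
python3 -c "
from h import *
go([.503,-.3885,.073],25)"
```

```text
t 3.5 pos [ 0.503  -0.3884  0.0741] yaw 24.6 tilt [ 0.001 -0.001 -1.   ] | turn -0.4 shift now-axes [-0.01 -0.01  0.11] shift after turn [-0.01 -0.01  0.11]
F [-0.3 -0.4 -0.3] T [ 0.01 -0.09  0.03] w 0.0553 g 0.0 q [ 0.96  0.52 -0.5   1.57  0.27  1.11  0.83]
```

Fingers move about 63 mm/s; keep closing.

arm_command --moves '[0, 0, 0, 0, 0, 0, 0, 0, 0, 0, 0, 0, 0, 0, 0, 0, 0, 0, 0, 0]' --fingers 0

```text
time: 3.92
ee_pos: [0.503, -0.3882, 0.0737]
eef_rot: [0.54, 0.842, -0.0, 0.0]
ft_force: [-0.2, 0.1, 0.9]
width: 0.0451
grip_force: 40.0
```

arm_command --moves '[0, 0, -1, 0, 0, 0, -2, 0, 0, 0, -2, 0, 0, 0, -2, 0, 0, 0, -2, 0, 0, 0, -2, 0, 0, 0, -2, 0, 0, 0, -1, 0]'

```text
time: 4.58
ee_pos: [0.5031, -0.3882, 0.2159]
eef_rot: [0.54, 0.842, -0.0, 0.001]
ft_force: [0.3, -0.1, -6.4]
width: 0.045
grip_force: 40.0
```

```bash
python3 -c "
from h import *
go([.5705,.0727,.215],-2.2)"
```

```text
t 4.5833 pos [ 0.5031 -0.3882  0.2159] yaw 24.61 tilt [ 0.001 -0.001 -1.   ] | turn 26.81 shift now-axes [39.1  25.32  0.05] shift after turn [46.31  4.97  0.09]
F [ 0.3 -0.1 -6.4] T [-0.05 -0.2   0.02] w 0.045 g 40.0 q [ 0.98  0.41 -0.53  1.42  0.2   1.37  0.88]
```

arm_command --moves '[0, 0, 0, 6.7, 0, 0, 0, 6.7, 0, 0, 0, 6.7, 0, 0, 0, 6.7, 2, 0.2, 0, 0, 3, 0.3, 0, 0, 3, 0.3, 0, 0, 3, 0.3, 0, 0, 3, 0.3, 0, 0, 3, 0.3, 0, 0, 3, 0.3, 0, 0, 3, 0.3, 0, 0]'

```text
time: 5.58
ee_pos: [0.534, -0.1577, 0.2129]
eef_rot: [0.721, 0.693, -0.0, -0.001]
ft_force: [1.3, 0.0, -7.0]
width: 0.0447
grip_force: 40.0
```

arm_command --moves '[3, 0.3, 0, 0, 3, 0.3, 0, 0, 3, 0.3, 0, 0, 3, 0.3, 0, 0, 3, 0.3, 0, 0, 3, 0.3, 0, 0, 3, 0.5, 0, 0, 2, 0.3, 0, 0, 0, 0, 0, 0, 0, 0, 0, 0]'

```text
time: 6.42
ee_pos: [0.5688, 0.0711, 0.2128]
eef_rot: [0.719, 0.695, -0.001, -0.001]
ft_force: [0.6, -1.2, -6.3]
width: 0.0449
grip_force: 40.0
```

Run:
```python
from h import *
go([.5705,.0727,.0745],-2.2)
cv2.imwrite("pics/s1.png",np.hstack([cv2.resize(r.camera(n)[a:a+100,b:b+100],(400,400),interpolation=2)[:,:,::-1] for n,a,b in(("top",150,230),("scene",140,280))]))
```

```text
t 6.4167 pos [0.5688 0.0711 0.2128] yaw -2.02 tilt [-0.002  0.    -1.   ] | turn 0.18 shift now-axes [ 0.16  0.19 13.83] shift after turn [ 0.17  0.17 13.83]
F [ 0.6 -1.2 -6.3] T [-0.12 -0.1  -0.03] w 0.0449 g 40.0 q [ 0.39  0.3  -0.71  1.58  0.2   1.33 -0.39]
```

View pics/s1.png

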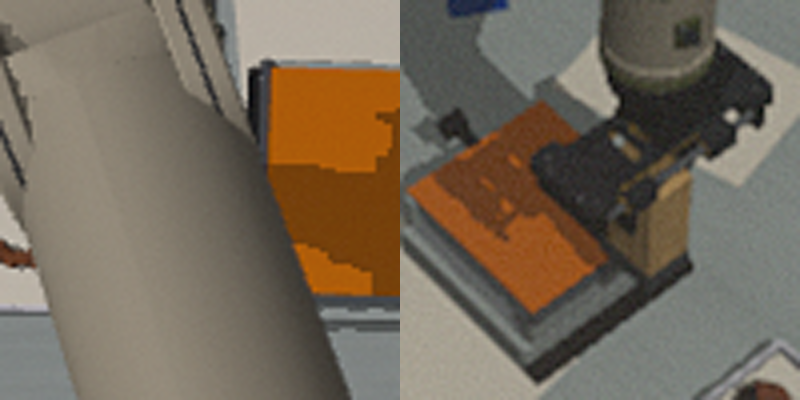

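Scene half: block hangs beside the hinge edge, clear of flange and tray. I check the flange edge (top0, column ≈291) for the hinge position.

Run:
```python
from h import *
im=cv2.imread("pics/top0.png")
for v in (180,200,220):
    g=im[v,284:302].sum(1)//3; print(g.tolist())
print(cast("top",[[290.5,200],[291.5,200]],.012), cast("scene",[[0,0]],0)[0][:2])
sc=cv2.imread("pics/scene0.png")
for p in [(.5705,.0367,.012)]: print(proj("scene",p),proj("top",p))
# scene profile along +y through hinge line
P=np.array([[.5715-.0384*0,y,.012] for y in np.arange(.02,.056,.003)])
q=proj("scene",P).round().astype(int)
print([(round(y,3),int(sc[v,u].mean())) for (u,v),y in zip(q,P[:,1])])
```

```text
[128, 129, 128, 129, 129, 129, 129, 122, 18, 26, 41, 64, 63, 71, 88, 87, 86, 87]
[125, 126, 126, 127, 126, 128, 125, 24, 30, 34, 65, 64, 65, 90, 88, 87, 88, 87]
[128, 129, 127, 127, 129, 124, 44, 22, 31, 53, 69, 64, 89, 89, 88, 87, 88, 87]
[[0.56176417 0.03984152 0.012     ]
 [0.56172823 0.03687417 0.012     ]] [ 0.88699474 -2.19533809]
[[333.41865943 219.81501714]] [[291.54879032 197.074527  ]]
[(np.float64(0.02), 67), (np.float64(0.023), 36), (np.float64(0.026), 36), (np.float64(0.029), 45), (np.float64(0.032), 45), (np.float64(0.035), 41), (np.float64(0.038), 41), (np.float64(0.041), 83), (np.float64(0.044), 116), (np.float64(0.047), 125), (np.float64(0.05), 118), (np.float64(0.053), 115), (np.float64(0.056), 119)]
```

arm_command --moves '[0.45, 0.2, 1, 0, 0, 0, 2, 0, 0, 0, 2, 0, 0, 0, 2, 0, 0, 0, 2, 0, 0, 0, 2, 0, 0, 0, 1, 0, 0, 0, 0.6, 0, 0, 0, 0, 0, 0, 0, 0, 0]'

```text
time: 7.35
ee_pos: [0.5721, 0.0739, 0.0881]
eef_rot: [0.721, 0.693, 0.0, 0.0]
ft_force: [-0.2, -0.1, -6.5]
width: 0.0446
grip_force: 40.0
```

```bash
python3 -c "
from h import *
go([.571,.0755,.0737],-2.2)"
```

```text
t 7.35 pos [0.5721 0.0739 0.0881] yaw -2.22 tilt [ 0.001  0.    -1.   ] | turn -0.02 shift now-axes [ 0.15 -0.11  1.44] shift after turn [ 0.16 -0.11  1.44]
F [-0.2 -0.1 -6.5] T [ 0.02 -0.15  0.  ] w 0.0446 g 40.0 q [ 0.35  0.42 -0.68  1.72  0.29  1.1  -0.46]
```

arm_command --moves '[0.15, 0, 0.4, 0, 0, 0, 0.4, 0, 0, 0, 0.3, 0, 0, 0, 0.2, 0, 0, 0, 0.1, 0, 0, 0, 0.1, 0, 0, 0, 0, 0]'

```text
time: 7.93
ee_pos: [0.5717, 0.0755, 0.0737]
eef_rot: [0.721, 0.693, -0.0, 0.0]
ft_force: [-6.3, -1.7, 7.2]
width: 0.0447
grip_force: 40.0
```

```bash
python3 -c "
from h import *
go([.571,.0755,.0737],-2.2)"
```

```text
t 7.9333 pos [0.5717 0.0755 0.0737] yaw -2.2 tilt [-0.    -0.001 -1.   ] | turn 0.0 shift now-axes [-0.   -0.07  0.  ] shift after turn [-0.   -0.07  0.  ]
F [-6.3 -1.7  7.2] T [-0.34  1.69 -0.  ] w 0.0447 g 40.0 q [ 0.34  0.44 -0.67  1.73  0.31  1.08 -0.47]
```

arm_command --moves '[0, 0, 0, 0, 0, 0, 0, 0, 0, 0, 0, 0, 0, 0, 0, 0, 0, 0, 0, 0, 0, 0, 0, 0, 0, 0, 0, 0]' --fingers 95

```text
time: 8.52
ee_pos: [0.5718, 0.0755, 0.0725]
eef_rot: [0.721, 0.693, 0.0, 0.0]
ft_force: [0.0, -0.7, 0.5]
width: 0.0798
grip_force: 0.0
```

arm_command --moves '[0, 0, -1, 0, 0, 0, -2, 0, 0, 0, -3, 0, 0, 0, -3, 0, 0, 0, -3, 0, 0, 0, -2, 0, -2, 0, 0, 0, -3, 0, 0, 0, -3, 0, 0, 0, -3, 0, 0, 0, -3, 0, 0, 0, -3, 0, 0, 0]'

```text
time: 9.52
ee_pos: [0.565, -0.0957, 0.2135]
eef_rot: [0.72, 0.694, 0.0, 0.0]
ft_force: [1.1, -0.1, 0.6]
width: 0.0827
grip_force: 0.0
```

Run:
```python
from h import *
go([.5608,-.191,.059],-2.2)
cv2.imwrite("pics/s2.png",np.hstack([cv2.resize(r.camera(n)[a:a+100,b:b+100],(400,400),interpolation=2)[:,:,::-1] for n,a,b in(("top",150,260),("scene",140,270))]))
```

```text
t 9.5167 pos [ 0.565  -0.0957  0.2135] yaw -2.18 tilt [ 0.001 -0.    -1.   ] | turn 0.02 shift now-axes [-9.54 -0.07 15.46] shift after turn [-9.54 -0.05 15.45]
F [ 1.1 -0.1  0.6] T [-0.03 -0.11  0.04] w 0.0827 g 0.0 q [ 0.62  0.28 -0.63  1.59  0.17  1.32 -0.08]
```

View pics/s2.png

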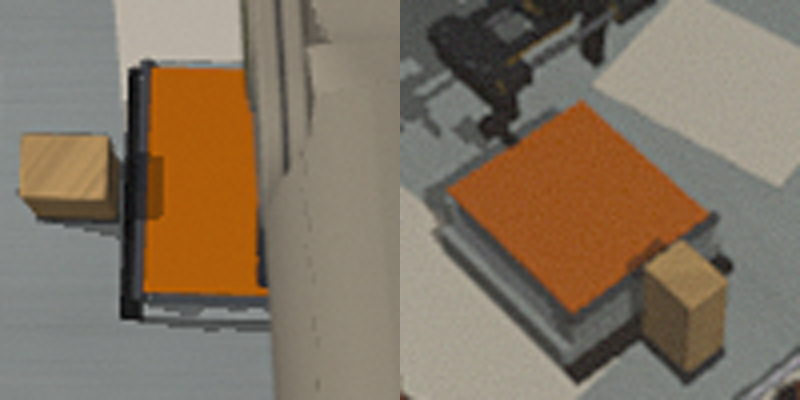

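The block stands upright and square to the hinge, with the foot clear of the flange (top crop block face to flange edge, x≈105–125). On to the tab.

arm_command --moves '[-3, 0, 0, 0, -3, 0, 0, 0, -3, 0, 1, 0, -0.5, 0, 2.5, 0, 0, 0, 2.5, 0, 0, 0, 2.5, 0, 0, 0, 2.5, 0, 0, 0, 2, 0, 0, 0, 1.5, 0, 0, 0, 1, 0, 0, 0, 0, 0, 0, 0, 0, 0]' --fingers 60

```text
time: 10.62
ee_pos: [0.5618, -0.189, 0.0581]
eef_rot: [0.72, 0.694, 0.0, 0.0]
ft_force: [-0.6, -0.7, 0.2]
width: 0.0521
grip_force: 0.0
```

Run:
```python
from h import *
go([.5604,-.191,.059],-2.2)
cv2.imwrite("pics/s3.png",np.hstack([cv2.resize(r.camera(n)[a:a+80,b:b+80],(400,400),interpolation=2)[:,:,::-1] for n,a,b in(("top",160,330),("scene",130,250))]))
```

```text
t 10.6167 pos [ 0.5618 -0.189   0.0581] yaw -2.18 tilt [ 0.  0. -1.] | turn 0.02 shift now-axes [-0.2  -0.14 -0.09] shift after turn [-0.2  -0.14 -0.09]
F [-0.6 -0.7  0.2] T [-0.02 -0.07  0.01] w 0.0521 g 0.0 q [ 0.69  0.46 -0.54  1.7   0.27  1.05  0.01]
```

View pics/s3.png

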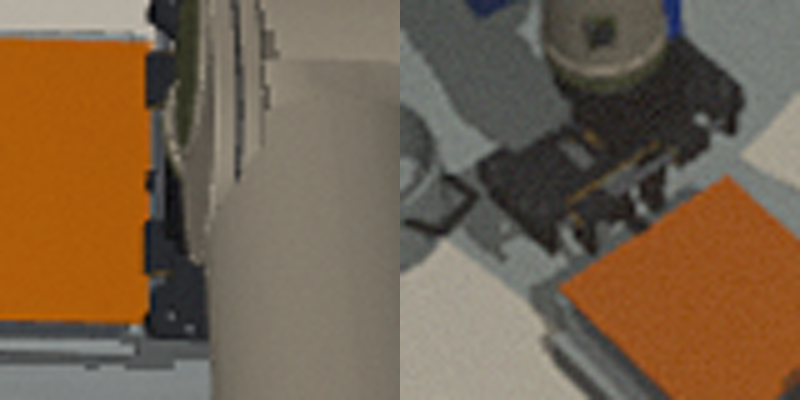

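Fingers straddle the tab in front of the cover edge (scene crop ≈(630,200)); closing.

arm_command --moves '[-0.15, -0.1, -0.1, 0, 0, 0, 0, 0, 0, 0, 0, 0, 0, 0, 0, 0, 0, 0, 0, 0, 0, 0, 0, 0, 0, 0, 0, 0, 0, 0, 0, 0]' --fingers 0 --squeeze 15

```text
time: 11.38
ee_pos: [0.5615, -0.1908, 0.059]
eef_rot: [0.72, 0.693, 0.001, 0.001]
ft_force: [5.6, -0.9, 0.4]
width: 0.0218
grip_force: 15.0
```

Run:
```python
from h import *
go([.5604,-.191,.059],-2.2)
# rows for arc: tool x = +y horiz, tool -z = up; radius .212
th=np.linspace(0,2.1,29)+.0094
x=-21.2*np.cos(th);z=21.2*np.sin(th)
print([(round(a,1),round(-b,1)) for a,b in zip(np.diff(x),np.diff(z))])
```

```text
t 11.3833 pos [ 0.5615 -0.1908  0.059 ] yaw -2.19 tilt [ 0.002 -0.    -1.   ] | turn 0.01 shift now-axes [-0.02 -0.11 -0.  ] shift after turn [-0.02 -0.11 -0.  ]
F [ 5.6 -0.9  0.4] T [-0.22 -1.28 -0.05] w 0.0218 g 15.0 q [ 0.69  0.46 -0.54  1.7   0.27  1.05  0.02]
[(np.float64(0.1), np.float64(-1.6)), (np.float64(0.2), np.float64(-1.6)), (np.float64(0.3), np.float64(-1.6)), (np.float64(0.4), np.float64(-1.5)), (np.float64(0.5), np.float64(-1.5)), (np.float64(0.7), np.float64(-1.5)), (np.float64(0.8), np.float64(-1.4)), (np.float64(0.9), np.float64(-1.3)), (np.float64(1.0), np.float64(-1.3)), (np.float64(1.1), np.float64(-1.2)), (np.float64(1.1), np.float64(-1.1)), (np.float64(1.2), np.float64(-1.0)), (np.float64(1.3), np.float64(-0.9)), (np.float64(1.4), np.float64(-0.8)), (np.float64(1.4), np.float64(-0.7)), (np.float64(1.5), np.float64(-0.6)), (np.float64(1.5), np.float64(-0.5)), (np.float64(1.5), np.float64(-0.4)), (np.float64(1.6), np.float64(-0.3)), (np.float64(1.6), np.float64(-0.2)), (np.float64(1.6), np.float64(-0.0)), (np.float64(1.6), np.float64(0.1)), (np.float64(1.6), np.float64(0.2)), (np.float64(1.6), np.float64(0.3)), (np.float64(1.5), np.float64(0.4)), (np.float64(1.5), np.float64(0.5)), (np.float64(1.4), np.float64(0.7)), (np.float64(1.4), np.float64(0.8))]
```

arm_command --moves '[0.1, 0.1, -1.6, 0, 0.2, 0, -1.6, 0, 0.3, 0, -1.6, 0, 0.4, 0, -1.5, 0, 0.5, 0, -1.5, 0, 0.7, 0, -1.5, 0, 0.8, 0, -1.4, 0, 0.9, 0, -1.3, 0, 1, 0, -1.3, 0, 1.1, 0, -1.2, 0, 1.1, 0, -1.1, 0, 1.2, 0, -1, 0]'

```text
time: 12.38
ee_pos: [0.5646, -0.1069, 0.2258]
eef_rot: [0.721, 0.693, -0.0, 0.0]
ft_force: [2.5, -2.6, 0.5]
width: 0.0219
grip_force: 15.0
```

```bash
cat >> h.py <<'E'
def arc(th1,n,rad=.212,H=(.5685,.0205,.076)):
    s=r.read_state();a=np.radians(-2.2);Y=np.array([-np.sin(a),np.cos(a),0])
    d=s['ee_pos']+[0,0,.019]-np.array(H);y=d@Y;z=d[2];th=np.arctan2(z,-y)
    print('th',th.round(3),'rad',np.hypot(y,z).round(4))
    t=np.linspace(th,th1,n+1)+.0094
    P=100*np.c_[-rad*np.cos(t),rad*np.sin(t)];P[0]=100*y,100*z
    print(np.c_[np.diff(P[:,0]),-np.diff(P[:,1])].round(1).tolist())
E
python3 -c "
from h import *
go([.5604,-.191,.059],-2.2);arc(1.75,12)"
```

```text
t 12.3833 pos [ 0.5646 -0.1069  0.2258] yaw -2.21 tilt [ 0. -0. -1.] | turn -0.01 shift now-axes [-8.41 -0.1  16.68] shift after turn [-8.42 -0.1  16.68]
F [ 2.5 -2.6  0.5] T [-0.67 -0.55  0.02] w 0.0219 g 15.0 q [ 0.63  0.28 -0.62  1.57  0.17  1.35 -0.05]
th 0.924 rad 0.2115
[[1.3, -1.0], [1.3, -0.7], [1.3, -0.7], [1.3, -0.6], [1.4, -0.5], [1.4, -0.4], [1.4, -0.3], [1.4, -0.2], [1.5, -0.1], [1.5, 0.0], [1.5, 0.1], [1.4, 0.2]]
```

arm_command --moves '[1.3, 0, -0.9, 0, 1.3, 0, -0.7, 0, 1.3, 0, -0.7, 0, 1.3, 0, -0.6, 0, 1.4, 0, -0.5, 0, 1.4, 0, -0.4, 0, 1.4, 0, -0.3, 0, 1.4, 0, -0.2, 0, 1.5, 0, -0.1, 0, 1.5, 0, 0, 0, 1.5, 0, 0.1, 0, 1.4, 0, 0.2, 0]'

```text
time: 13.38
ee_pos: [0.5708, 0.0609, 0.2645]
eef_rot: [0.72, 0.694, -0.0, -0.0]
ft_force: [7.1, -2.0, -7.2]
width: 0.0218
grip_force: 15.0
```

```bash
python3 -c "
from h import *
go([.5604,-.191,.059],-2.2);arc(2.0,6)"
```

```text
t 13.3833 pos [0.5708 0.0609 0.2645] yaw -2.16 tilt [-0.001  0.    -1.   ] | turn 0.04 shift now-axes [-25.21  -0.07  20.55] shift after turn [-25.21  -0.07  20.55]
F [ 7.1 -2.  -7.2] T [-0.67 -1.46  0.02] w 0.0218 g 15.0 q [ 0.41  0.28 -0.72  1.5   0.18  1.43 -0.36]
th 1.763 rad 0.2114
[[1.0, 0.2], [0.8, 0.2], [0.8, 0.2], [0.8, 0.3], [0.8, 0.3], [0.8, 0.3]]
```

arm_command --moves '[0.7, 0, 0.3, 0, 0.7, 0, 0.2, 0, 0.7, 0, 0.3, 0, 0.7, 0, 0.3, 0, 0.5, 0, 0.2, 0, 0, 0, 0, 0]'

```text
time: 13.88
ee_pos: [0.5723, 0.0957, 0.2534]
eef_rot: [0.719, 0.695, 0.001, -0.0]
ft_force: [0.5, 3.4, 9.4]
width: 0.0219
grip_force: 15.0
```

```bash
python3 -c "
from h import *
go([.5604,-.191,.059],-2.2);arc(2.08,4)"
```

```text
t 13.8833 pos [0.5723 0.0957 0.2534] yaw -2.02 tilt [ 0.001  0.002 -1.   ] | turn 0.18 shift now-axes [-28.74  -0.21  19.37] shift after turn [-28.69  -0.09  19.44]
F [0.5 3.4 9.4] T [ 0.53 -0.27 -0.05] w 0.0219 g 15.0 q [ 0.36  0.3  -0.73  1.51  0.2   1.41 -0.42]
th 1.937 rad 0.2103
[[0.9, 0.2], [0.7, 0.3], [0.7, 0.3], [0.7, 0.4]]
```

arm_command --moves '[0.5, 0, 0.05, 0, 0.5, 0, 0.2, 0, 0.3, 0, 0.1, 0, 0, 0, 0, 0, 0, 0, 0, 0]'

```text
time: 14.3
ee_pos: [0.5726, 0.1059, 0.249]
eef_rot: [0.72, 0.694, 0.0, -0.0]
ft_force: [0.8, 1.7, 3.6]
width: 0.0217
grip_force: 15.0
```

Run:
```python
from h import *
go([.5604,-.191,.059],-2.2);arc(2.08,4)
cv2.imwrite("pics/s4.png",cv2.resize(r.camera("scene")[120:240,260:380],(600,600),interpolation=2)[:,:,::-1])
```

```text
t 14.3 pos [0.5726 0.1059 0.249 ] yaw -2.15 tilt [-0.     0.001 -1.   ] | turn 0.05 shift now-axes [-29.73  -0.11  18.98] shift after turn [-29.71  -0.08  19.  ]
F [0.8 1.7 3.6] T [ 0.32 -0.26  0.01] w 0.0217 g 15.0 q [ 0.34  0.31 -0.74  1.51  0.21  1.41 -0.45]
th 1.99 rad 0.2102
[[0.7, 0.1], [0.4, 0.2], [0.4, 0.2], [0.4, 0.2]]
```

View pics/s4.png

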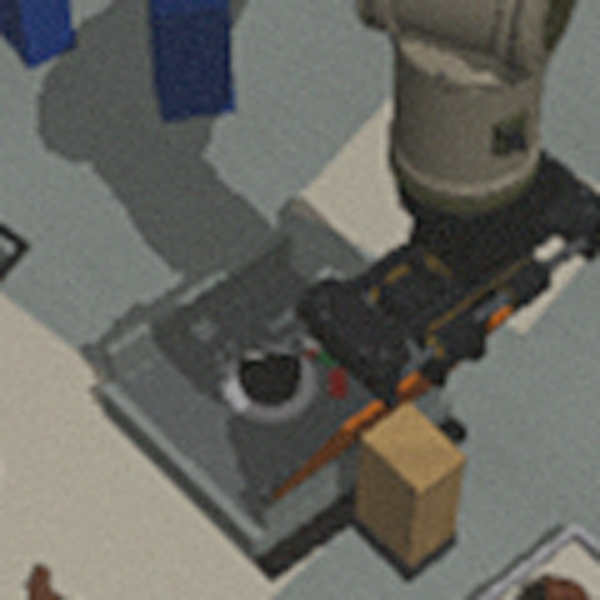

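The cover is past upright, its back almost on the block's near top edge (≈(375,420)). Knob, ring, and red/green marks are visible. I go on gently.

arm_command --moves '[0.2, 0, 0, 0, 0.3, 0, 0.1, 0, 0, 0, 0, 0]'

```text
time: 14.6
ee_pos: [0.5728, 0.1097, 0.2473]
eef_rot: [0.721, 0.693, -0.001, -0.0]
ft_force: [1.7, -2.6, 1.3]
width: 0.0215
grip_force: 15.0
```

arm_command --moves '[0.2, 0, 0.1, 0, 0.2, 0, 0.1, 0, 0, 0, 0, 0]'

```text
time: 14.85
ee_pos: [0.5729, 0.1138, 0.2453]
eef_rot: [0.721, 0.693, -0.001, -0.0]
ft_force: [0.6, -2.8, -1.9]
width: 0.0219
grip_force: 15.0
```

Run:
```python
from h import *
go([.5604,-.191,.059],-2.2);arc(2.08,4)
```

```text
t 14.85 pos [0.5729 0.1138 0.2453] yaw -2.2 tilt [-0.001 -0.001 -1.   ] | turn -0.0 shift now-axes [-30.5   -0.06  18.65] shift after turn [-30.51  -0.08  18.63]
F [ 0.6 -2.8 -1.9] T [-0.79 -0.18 -0.02] w 0.0219 g 15.0 q [ 0.32  0.31 -0.74  1.51  0.21  1.4  -0.47]
th 2.031 rad 0.2102
[[0.5, 0.0], [0.2, 0.1], [0.2, 0.1], [0.2, 0.1]]
```

arm_command --moves '[0.2, 0, 0.1, 0, 0.2, 0, 0.1, 0, 0, 0, 0, 0]'

```text
time: 15.1
ee_pos: [0.5731, 0.1179, 0.2433]
eef_rot: [0.721, 0.693, -0.001, -0.0]
ft_force: [0.1, -4.3, -4.3]
width: 0.0218
grip_force: 15.0
```

arm_command --moves '[0, 0, 0, 0, 0, 0, 0, 0, 0, 0, 0, 0, 0, 0, 0, 0]' --fingers 40

```text
time: 15.43
ee_pos: [0.5734, 0.1186, 0.2445]
eef_rot: [0.72, 0.694, 0.001, 0.0]
ft_force: [-0.3, -0.0, 0.2]
width: 0.0336
grip_force: 0.0
```

Run:
```python
from h import *
go([.565,-.0744,.042],87.8)
cv2.imwrite("pics/s5.png",cv2.resize(r.camera("scene")[120:240,260:380],(600,600),interpolation=2)[:,:,::-1])
```

```text
t 15.4333 pos [0.5734 0.1186 0.2445] yaw -2.17 tilt [ 0.001  0.001 -1.   ] | turn -89.97 shift now-axes [-19.34  -0.13  20.23] shift after turn [  0.1  -19.32  20.25]
F [-0.3 -0.   0.2] T [ 0.01 -0.12 -0.04] w 0.0336 g 0.0 q [ 0.32  0.32 -0.74  1.51  0.21  1.4  -0.47]
```

arm_command --moves '[0, 0, -1, 0, 0, 0, -1.5, 0, 0, 0, -2, 0, 0, 0, -2, 0, 0, 0, -1.5, 0, -2, 0, 0, 0, -3, 0, 0, -7, -3, 0, 0, 0, -3, 0, 0, 0, -3, 0, 0, 0, -3, 0, 0, 0, -2, 0, 0, 0]'

```text
time: 16.48
ee_pos: [0.5832, -0.075, 0.3249]
eef_rot: [0.678, 0.735, -0.0, 0.001]
ft_force: [0.2, -0.0, -0.6]
width: 0.0348
grip_force: 0.0
```

arm_command --moves '[0, 0, 0, -7, 0, 0, 0, -7, 0, 0, 0, -7, 0, 0, 0, -7, 0, 0, 0, -7, 0, 0, 0, -7, 0, 0, 0, -7, 0, 0, 0, -7, 0, 0, 0, -7, 0, 0, 0, -7, 0, 0, 0, -7, 0, 0, 0, 0]'

```text
time: 17.48
ee_pos: [0.5832, -0.0715, 0.3249]
eef_rot: [0.069, 0.998, 0.0, 0.0]
ft_force: [-0.1, 0.1, 0.6]
width: 0.035
grip_force: 0.0
```

Run:
```python
from h import *
go([.565,-.0744,.042],87.8)
cv2.imwrite("pics/s6.png",cv2.resize(r.camera("scene")[120:240,260:380],(600,600),interpolation=2)[:,:,::-1])
```

```text
t 17.4833 pos [ 0.5832 -0.0715  0.3249] yaw 82.14 tilt [ 0.001  0.    -1.   ] | turn -5.66 shift now-axes [ 1.79 -0.55 28.29] shift after turn [ 1.81 -0.36 28.29]
F [-0.1  0.1  0.6] T [ 0.04 -0.08  0.02] w 0.035 g 0.0 q [ 0.7   0.32 -0.85  1.36  0.24  1.57  1.31]
```

View pics/s6.png

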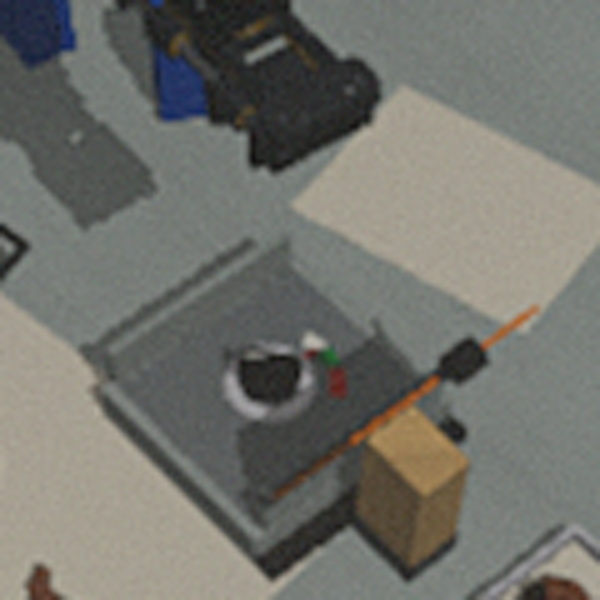

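The cover leans on the block, held open; knob at ≈(270,378) in the crop, pointer between the white and green marks at ≈(318,347).

Run:
```python
from h import *
im=r.camera("scene")
m=cv2.inRange(im,(0,0,0),(40,40,40));m[:185]=0;m[207:]=0;m[:,:300]=0;m[:,330:]=0
c=big(m);mo=cv2.moments(c);u=np.array([mo['m10'],mo['m01']])/mo['m00'];print(cv2.boundingRect(c),cv2.minAreaRect(c),cast("scene",u,.060))
print("pred",proj("scene",[[.565,-.0744,.06],[.565-.023,-.0744+.0009,.07],[.565+.023,-.0744-.0009,.07]]))
g=im[180:212,298:336].mean(2).astype(int)
for row in g[::2]: print(*row[::2])
```

```text
(309, 196, 5, 4) ((310.5, 198.00001525878906), (4.4721360206604, 2.236067771911621), 26.56505012512207) [[ 0.58795305 -0.0656809   0.06      ]]
pred [[313.39080617 192.9923842 ]
 [318.17749156 187.98753823]
 [308.44816064 194.75272558]]
99 92 95 94 90 104 92 92 89 90 93 91 89 93 111 115 119 122 121
89 91 91 95 96 91 90 94 88 92 93 91 93 93 89 102 124 116 122
93 94 97 90 89 86 89 91 91 90 90 91 88 90 93 91 100 119 93
91 91 89 94 87 91 89 86 86 88 88 90 119 90 89 92 91 97 119
89 87 86 93 92 90 90 107 101 93 91 124 174 152 92 92 90 93 62
87 87 87 82 75 66 100 90 93 132 100 90 61 63 74 85 73 68 70
91 92 90 87 89 38 34 35 43 44 38 87 69 52 61 58 66 63 68
92 93 87 89 114 29 44 38 38 39 43 105 89 61 67 61 66 71 65
89 89 93 113 157 43 41 42 43 47 39 137 118 65 60 51 67 68 67
89 88 85 100 153 118 34 36 45 41 40 100 95 62 59 59 63 67 62
93 91 92 88 126 158 116 72 50 66 98 102 75 67 64 68 68 69 69
92 89 93 94 84 126 152 150 107 104 105 75 67 67 66 61 68 70 57
89 91 90 90 94 87 70 72 85 75 67 63 66 67 73 72 72 59 76
91 91 91 93 93 59 64 66 66 67 62 64 61 67 68 65 52 81 101
92 92 93 93 98 65 68 63 68 67 65 63 64 64 55 55 81 66 120
94 93 95 91 92 65 66 68 63 64 58 68 62 63 50 58 66 70 61
```

arm_command --moves '[0.6, -0.2, 0, -5.7, 0.6, -0.2, 2, 0, 0.6, 0, 3, 0, 0, 0, 3, 0, 0, 0, 3, 0, 0, 0, 3, 0, 0, 0, 3, 0, 0, 0, 3, 0, 0, 0, 2, 0, 0, 0, 0, 0, 0, 0, 0, 0]'

```text
time: 18.5
ee_pos: [0.5646, -0.074, 0.1041]
eef_rot: [0.023, 1.0, 0.0, -0.001]
ft_force: [0.4, -0.5, 0.9]
width: 0.0348
grip_force: 0.0
```

Run:
```python
from h import *
go([.565,-.0744,.047],87.8)
```

```text
t 18.5 pos [ 0.5646 -0.074   0.1041] yaw 87.36 tilt [-0.001  0.    -1.   ] | turn -0.44 shift now-axes [-0.05 -0.05  5.71] shift after turn [-0.04 -0.04  5.71]
F [ 0.4 -0.5  0.9] T [ 0.1  -0.18 -0.03] w 0.0348 g 0.0 q [ 0.72  0.43 -0.82  1.72  0.34  1.15  1.33]
```

arm_command --moves '[0, 0, 1.5, -0.4, 0, 0, 1.5, 0, 0, 0, 1, 0, 0, 0, 0.8, 0, 0, 0, 0.5, 0, 0, 0, 0.3, 0, 0, 0, 0, 0]'

```text
time: 19.08
ee_pos: [0.5727, -0.0776, 0.0617]
eef_rot: [0.021, 1.0, -0.005, 0.008]
ft_force: [-30.0, -5.3, 103.1]
width: 0.0348
grip_force: 51.6
```

arm_command --moves '[0, 0, 0, 0, 0, 0, 0, 0, 0, 0, 0, 0, 0, 0, 0, 0, 0, 0, 0, 0, 0, 0, 0, 0]' --fingers 0 --squeeze 20

```text
time: 19.58
ee_pos: [0.5728, -0.0781, 0.0621]
eef_rot: [0.021, 1.0, -0.005, 0.008]
ft_force: [-30.5, -6.8, 102.6]
width: 0.0326
grip_force: 61.2
```

Run:
```python
from h import *
go([.565,-.0744,.047],87.8)
```

```text
t 19.5833 pos [ 0.5728 -0.0781  0.0621] yaw 87.58 tilt [ 0.016 -0.011 -1.   ] | turn -0.22 shift now-axes [0.81 0.36 1.49] shift after turn [0.79 0.34 1.51]
F [-30.5  -6.8 102.6] T [-3.93  5.86 -1.06] w 0.0326 g 61.2 q [ 0.69  0.48 -0.79  1.75  0.4   1.06  1.29]
```

arm_command --moves '[0, 0, -1, 0, 0, 0, -1.5, 0, 0, 0, -2, 0, 0, 0, -2, 0, 0, 0, -2, 0]' --fingers 40

```text
time: 20.0
ee_pos: [0.5657, -0.074, 0.1362]
eef_rot: [0.019, 1.0, -0.0, 0.001]
ft_force: [0.1, -0.8, -0.0]
width: 0.0347
grip_force: 0.0
```

Run:
```python
from h import *
go([.565,-.0744,.047],87.8)
a=cv2.resize(r.camera("scene")[160:230,280:350],(400,400),interpolation=cv2.INTER_CUBIC)
b=cv2.resize(r.camera("top")[150:250,270:370],(400,400),interpolation=2)
cv2.imwrite("pics/s7.png",np.hstack([a,b])[:,:,::-1])
```

```text
t 20.0 pos [ 0.5657 -0.074   0.1362] yaw 87.81 tilt [ 0.003 -0.001 -1.   ] | turn 0.01 shift now-axes [ 0.09 -0.03  8.92] shift after turn [ 0.07 -0.04  8.92]
F [ 0.1 -0.8 -0. ] T [ 0.1  -0.17  0.01] w 0.0347 g 0.0 q [ 0.73  0.4  -0.84  1.69  0.31  1.2   1.35]
```

View pics/s7.png

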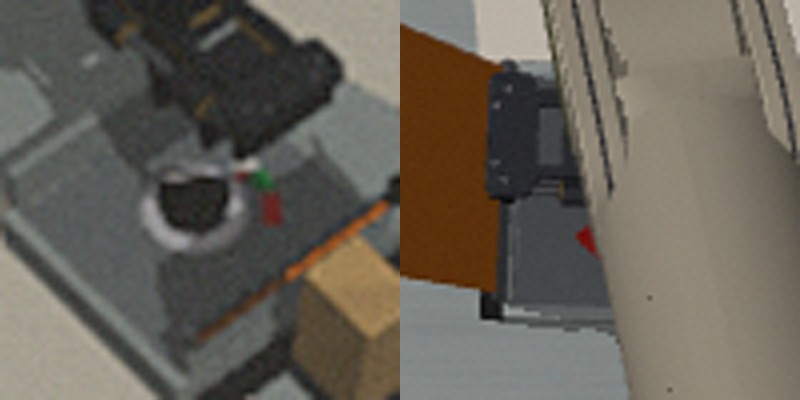

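Something resisted the fingers at z≈0.06, 35 mm apart: the bar is probably not lying along my assumed direction (the dark blob in the scene crop at (195,200) looks roughly level in the image, i.e. oblique). I move the arm aside for one clear view of the knob.

arm_command --moves '[0, 0, -3, 0, 0, 0, -3, 0, 0, -2, -1, 0, 0, -4, 0, 0, 0, -4, 0, 0, 0, -4, 0, 0, 0, -4, 0, 0, 0, -4, 0, 0, 0, -4, 0, 0, 0, -4, 0, 0, 0, -3, 0, 0, 0, 0, 0, 0]'

```text
time: 21.1
ee_pos: [0.5499, -0.4124, 0.2028]
eef_rot: [0.024, 1.0, -0.002, -0.0]
ft_force: [-0.4, -0.3, -1.3]
width: 0.0348
grip_force: 0.0
```

Run:
```python
from h import *
go([.565,-.0744,.047],87.8)
def avg(n): return np.mean([r.camera(n).astype(float) for _ in range(4)],0)
s,t=avg("scene"),avg("top")
np.save("s.npy",s);np.save("t.npy",t)
pk=proj("top",[.565,-.0744,.06])[0];print(pk)
u,v=pk.round().astype(int);print((u,v))
f=lambda im,u,v,k:cv2.resize(np.clip(im[v-k:v+k,u-k:u+k]*1.6,0,255).astype(np.uint8),(400,400),interpolation=cv2.INTER_CUBIC)
cv2.imwrite("pics/k.png",np.hstack([f(s,314,194,25),f(t,u,v,25)])[:,:,::-1])
```

```text
t 21.1 pos [ 0.5499 -0.4124  0.2028] yaw 87.28 tilt [-0.001 -0.003 -1.   ] | turn -0.52 shift now-axes [ 0.08 33.89 15.48] shift after turn [-0.21 33.84 15.58]
F [-0.4 -0.3 -1.3] T [ 0.05 -0.13  0.05] w 0.0348 g 0.0 q [ 1.03  0.57 -0.69  1.27  0.36  1.42  1.89]
[329.50895576 196.09754451]
(np.int64(330), np.int64(196))
```

View pics/k.png

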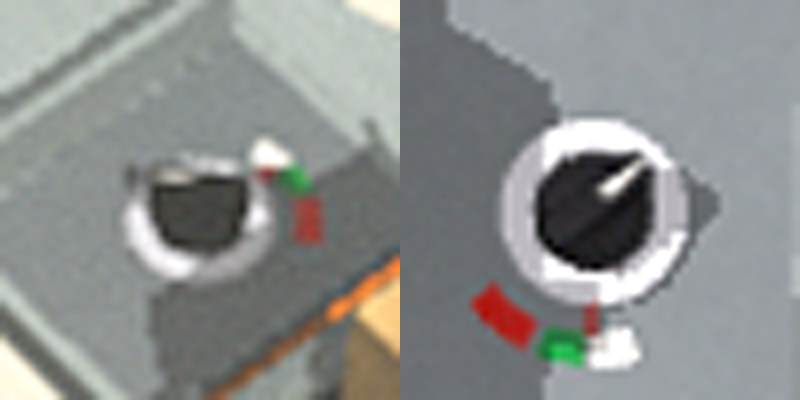

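Top half: pointer (592,318) still between white and green, ring centre (595,212). The bar lies oblique, with white index line from (600,192) to (645,155), i.e. about −50° in the world, so the fingers came down on the bar's ends. I measure angle and centre.

Run:
```python
from h import *
t=np.load("t.npy");g=t.mean(2)
Y,X=np.mgrid[0:400,0:640]
d=np.hypot(X-329.4,Y-197.5)
sk=(g<45)&(d<14);ys,xs=np.nonzero(sk);print("dark c",xs.mean(),ys.mean(),cast("top",[xs.mean(),ys.mean()],.055))
w=np.clip(g-45,0,200)*((d<9)&(X>=329)&(Y<=198));w[w<25]=0
ys,xs=np.nonzero(w);ww=w[ys,xs];P=cast("top",np.c_[xs,ys],.072)[:,:2]
c=np.average(P,axis=0,weights=ww);C=np.cov((P-c).T,aweights=ww);e,V=np.linalg.eigh(C);v=V[:,1]
print("line c",c,"ang",np.degrees(np.arctan2(v[1],v[0])),e**.5,len(ww))
for cx in ([.565,-.0744],[.563,-.0744]): q=c-cx;print("axis->line",np.degrees(np.arctan2(q[1],q[0])))
hs=cv2.cvtColor(t.astype(np.uint8),cv2.COLOR_RGB2HSV);m=((hs[...,0]<8)|(hs[...,0]>172))&(hs[...,1]>90)&(d<17)&(d>9)
ys,xs=np.nonzero(m);print("ptr",list(zip(xs,ys)),cast("top",[xs.mean(),ys.mean()],.042)[0])
# ring centre: bright ring contour incl. filled
m=((g>125)&(d<14)).astype(np.uint8);el=cv2.fitEllipse(cv2.convexHull(big(m)));print("ring",el,cast("top",el[0],.042)[0])
go([.564,-.0744,.11],42)
```

```text
dark c 328.4805194805195 197.2207792207792 [[ 0.56252134 -0.07157958  0.055     ]]
line c [ 0.57154529 -0.08562426] ang 46.82085312054492 [0.00472189 0.01088445] 26
axis->line -59.75193497474654
axis->line -52.717148101888164
ptr [(np.int64(316), np.int64(206)), (np.int64(316), np.int64(207)), (np.int64(317), np.int64(207)), (np.int64(317), np.int64(208)), (np.int64(318), np.int64(208)), (np.int64(317), np.int64(209)), (np.int64(318), np.int64(209)), (np.int64(319), np.int64(209)), (np.int64(328), np.int64(209)), (np.int64(329), np.int64(209)), (np.int64(318), np.int64(210)), (np.int64(319), np.int64(210)), (np.int64(320), np.int64(210)), (np.int64(321), np.int64(210)), (np.int64(328), np.int64(210)), (np.int64(329), np.int64(210)), (np.int64(320), np.int64(211)), (np.int64(321), np.int64(211)), (np.int64(328), np.int64(211)), (np.int64(329), np.int64(211)), (np.int64(321), np.int64(212)), (np.int64(328), np.int64(212)), (np.int64(329), np.int64(212))] [ 0.5285443 -0.0527304  0.042    ]
ring ((330.1396484375, 190.2139434814453), (8.919776916503906, 16.13440704345703), 103.39111328125) [ 0.58489376 -0.0771705   0.042     ]
t 21.5 pos [ 0.5532 -0.4028  0.2036] yaw 87.98 tilt [ 0. -0. -1.] | turn 45.98 shift now-axes [ 0.08 32.86  9.35] shift after turn [23.69 22.77  9.36]
F [ 0.1 -0.1  0. ] T [ 0.11 -0.16  0.01] w 0.0347 g 0.0 q [ 1.02  0.56 -0.7   1.28  0.35  1.42  1.89]
```

Run:
```python
from h import *
t=np.load("t.npy");g=t.mean(2).round().astype(int)
print('cols',list(range(316,344)))
for v in range(184,213): print(v,*['%3d'%k for k in g[v,316:344]])
print(proj("top",[[.563,-.074,.072],[.563+.023*.64,-.074-.023*.77,.072],[.563,-.074,.044]]))
```

```text
cols [316, 317, 318, 319, 320, 321, 322, 323, 324, 325, 326, 327, 328, 329, 330, 331, 332, 333, 334, 335, 336, 337, 338, 339, 340, 341, 342, 343]
184  68  69  69  69  67  68  68  67  74 100 100 100  99  97  98  98  97 100 101 100  98 100 100 100  99  98 100  97
185  68  69  70  68  67  67  67  66  69  99  95  95  95  95  94  94  96  98  99  99  99  99 101  99  98  99  99 100
186  68  69  69  69  69  66  66  61  75 134 138 170 170 170 167 150 146 109  95  96 100  98  99  98  99  99 100  99
187  69  67  68  67  66  65  74 127 172 170 169 171 171 171 170 167 168 163 137 111  96  97  99  99  98 101  99  99
188  68  69  68  66  68  80 114 173 173 170 169 171 171 172 172 170 169 169 171 163 111  96  98  98  99 101 100  99
189  68  69  68  68  85 116 123 174 172 173 175 175 141 141 147 178 177 170 141 175 167 136  97  99 100 100  99 100
190  68  68  66  74 117 116 123 176 170 104 103  52  43  45  47  57  59  46  48 112 177 165 110  97  99  99  98  99
191  67  66  72 107 117 115 125 174 102  31  36  22  24  23  21  16  15  41 106 103 114 176 165 115 100 101  99 101
192  67  70  86 117 116 11
[... 1797 characters left out ...]
  69  96  98  99  98  98  99  98
208  46  50  61  71  70  69  68  70  80  95 113 116 121 117 183 176 129 121  75  71  97 100 100 100  98  98  99  98
209  45  46  51  58  69  72  70  69  68  69  71  71  63  67  82  77  74 102  99  98 101  99 100  99  99  99  99  99
210  48  46  49  47  54  63  70  69  69  68  68  68  57  60  72 100  99 100 101 102 101  99 101  98  99  99 100 100
211  55  46  48  48  47  56  67  69  66  71  72  69  58  60  72 100  97  96  99 101 102 100 100  99 100 101 100 100
212  71  52  48  47  47  60  69  54  49  53  55  60  53  63 103 145 148 180  95 100 102 101 100  99 101 100 101 101
[[329.52124595 196.17898808]
 [335.69576799 190.9536195 ]
 [329.19754666 197.59242927]]
```

Bar direction ≈ −52.5°, axis ≈ (0.564, −0.074); fingers to close along 37.5°.

arm_command --moves '[0, 3, 0, 0, 0, 3, 0, 0, 0, 3, 0, 0, 0, 3, 0, 0, 0, 3, 0, 0, 0, 3, 0, 0, 0, 3, 0, 0, 0, 3, 0, 0, 0, 3, 0, 0, 0, 3, 0, 0, 0, 2.8, 0, 0, 0, 0, 0, 6.3]' --fingers 50

```text
time: 22.5
ee_pos: [0.5647, -0.0683, 0.2039]
eef_rot: [0.068, 0.998, 0.001, 0.001]
ft_force: [0.3, 0.6, 0.1]
width: 0.0434
grip_force: 0.0
```

arm_command --moves '[0, 0, 0, 6.3, 0, 0, 1, 6.3, 0, 0, 2, 6.3, 0, 0, 2, 6.3, 0, 0, 2, 6.3, 0, 0, 2, 6.3, 0, 0, 1, 6.3, 0, 0, 0, 0, 0, 0, 0, 0]'

```text
time: 23.25
ee_pos: [0.5646, -0.0756, 0.1033]
eef_rot: [0.44, 0.898, -0.0, -0.0]
ft_force: [0.3, -0.2, 0.6]
width: 0.0435
grip_force: 0.0
```

Run:
```python
from h import *
go([.564,-.0744,.050],37.5)
```

```text
t 23.25 pos [ 0.5646 -0.0756  0.1033] yaw 37.75 tilt [-0. -0. -1.] | turn 0.25 shift now-axes [0.13 0.02 5.33] shift after turn [0.13 0.02 5.33]
F [ 0.3 -0.2  0.6] T [-0.   -0.19  0.01] w 0.0435 g 0.0 q [ 0.62  0.39 -0.69  1.72  0.27  1.12  0.51]
```

Descend in checked steps.

arm_command --moves '[0.1, 0, 1, 0, 0, 0, 1, 0, 0, 0, 1, 0, 0, 0, 0, 0]'

```text
time: 23.58
ee_pos: [0.5628, -0.0754, 0.0707]
eef_rot: [0.442, 0.897, -0.0, -0.001]
ft_force: [-1.8, 0.3, -0.1]
width: 0.0435
grip_force: 0.0
```

arm_command --moves '[0, 0, 0.5, 0, 0, 0, 0.3, 0, 0, 0, 0, 0]'

```text
time: 23.83
ee_pos: [0.5639, -0.0753, 0.0645]
eef_rot: [0.442, 0.897, -0.0, -0.0]
ft_force: [-0.4, 0.3, 0.1]
width: 0.0435
grip_force: 0.0
```

arm_command --moves '[0, 0, 0.4, 0, 0, 0, 0.3, 0, 0, 0, 0, 0]'

```text
time: 24.08
ee_pos: [0.5639, -0.0753, 0.0575]
eef_rot: [0.442, 0.897, -0.0, -0.0]
ft_force: [0.3, 0.1, 0.7]
width: 0.0433
grip_force: 0.0
```

arm_command --moves '[0, 0, 0.4, 0, 0, 0, 0.2, 0, 0, 0, 0, 0]'

```text
time: 24.33
ee_pos: [0.5639, -0.0754, 0.0515]
eef_rot: [0.442, 0.897, -0.0, -0.0]
ft_force: [-0.5, -0.4, -0.1]
width: 0.0434
grip_force: 0.0
```

No contact. Close with light grip first.

arm_command --moves '[0, 0, 0, 0, 0, 0, 0, 0, 0, 0, 0, 0, 0, 0, 0, 0, 0, 0, 0, 0, 0, 0, 0, 0, 0, 0, 0, 0, 0, 0, 0, 0]' --fingers 0 --squeeze 10

```text
time: 25.0
ee_pos: [0.5653, -0.0744, 0.0524]
eef_rot: [0.442, 0.897, 0.001, 0.001]
ft_force: [3.7, 2.5, -2.3]
width: 0.0137
grip_force: 10.0
```

Run:
```python
from h import *
go([.564,-.0744,.050],37.5)
```

```text
t 25.0 pos [ 0.5653 -0.0744  0.0524] yaw 37.54 tilt [ 0.003  0.001 -1.   ] | turn 0.04 shift now-axes [ 0.08 -0.1   0.24] shift after turn [ 0.08 -0.1   0.24]
F [ 3.7  2.5 -2.3] T [ 0.54 -1.27  0.03] w 0.0137 g 10.0 q [ 0.6   0.45 -0.66  1.77  0.32  1.03  0.47]
```

arm_command --moves '[0, 0.15, 0, 0, 0, 0, 0, 0, 0, 0, 0, 4, 0, 0, 0, 5, 0, 0, 0, 5, 0, 0, 0, 4, 0, 0, 0, 2, 0, 0, 0, 0, 0, 0, 0, 0]' --squeeze 50

```text
time: 25.75
ee_pos: [0.5656, -0.0743, 0.0523]
eef_rot: [0.591, 0.807, 0.0, 0.0]
ft_force: [1.1, 0.9, 2.2]
width: 0.0134
grip_force: 50.0
```

```bash
cat >> h.py <<'E'
def ptr():
    t=np.mean([r.camera("top").astype(float) for _ in range(2)],0);hs=cv2.cvtColor(t.astype(np.uint8),cv2.COLOR_RGB2HSV)
    Y,X=np.mgrid[0:400,0:640];d=np.hypot(X-329.1,Y-197.4)
    m=((hs[...,0]<8)|(hs[...,0]>172))&(hs[...,1]>70)&(d<17)&(d>10.5)
    print('ptr',[(int(x),int(y)) for y,x in zip(*np.nonzero(m))])
E
python3 - <<'E'
from h import *
go([.564,-.0744,.050],37.5);ptr()
E
```

```text
t 25.75 pos [ 0.5656 -0.0743  0.0523] yaw 17.58 tilt [ 0.001 -0.    -1.   ] | turn -19.92 shift now-axes [ 0.04 -0.16  0.23] shift after turn [ 0.09 -0.14  0.23]
F [1.1 0.9 2.2] T [ 0.17 -0.34  0.  ] w 0.0134 g 50.0 q [ 0.55  0.44 -0.6   1.77  0.28  1.02  0.15]
ptr [(316, 207), (316, 208)]
```

arm_command --moves '[0, 0, 0, 4, 0, 0, 0, 4, 0, 0, 0, 4, 0, 0, 0, 4, 0, 0, 0, 0]'

```text
time: 26.27
ee_pos: [0.5658, -0.0742, 0.0523]
eef_rot: [0.699, 0.715, 0.0, 0.0]
ft_force: [3.3, 0.6, 1.5]
width: 0.0133
grip_force: 50.0
```

```bash
python3 -c "
from h import *
go([.564,-.0744,.050],37.5)"
```

```text
t 26.2667 pos [ 0.5658 -0.0742  0.0523] yaw 1.37 tilt [ 0.001  0.    -1.   ] | turn -36.13 shift now-axes [-0.01 -0.18  0.23] shift after turn [ 0.1  -0.16  0.23]
F [3.3 0.6 1.5] T [ 0.31 -0.71 -0.03] w 0.0133 g 50.0 q [ 0.5   0.43 -0.55  1.77  0.26  1.02 -0.12]
```

arm_command --moves '[0, 0, 0, 3, 0, 0, 0, 3, 0, 0, 0, 0]'

```text
time: 26.52
ee_pos: [0.5659, -0.0742, 0.0523]
eef_rot: [0.734, 0.679, 0.0, 0.0]
ft_force: [4.1, 2.0, 2.1]
width: 0.0137
grip_force: 50.0
```

```bash
python3 -c "
from h import *
go([.564,-.0744,.050],37.5)"
```

```text
t 26.5167 pos [ 0.5659 -0.0742  0.0523] yaw -4.46 tilt [ 0.001  0.    -1.   ] | turn -41.96 shift now-axes [-0.03 -0.19  0.23] shift after turn [ 0.1  -0.16  0.23]
F [4.1 2.  2.1] T [ 0.35 -0.81  0.01] w 0.0137 g 50.0 q [ 0.49  0.42 -0.53  1.77  0.25  1.02 -0.21]
```

arm_command --moves '[0, 0.1, 0, 3, 0, 0, 0, 2, 0, 0, 0, 0]'

```text
time: 26.77
ee_pos: [0.5661, -0.0743, 0.0523]
eef_rot: [0.763, 0.647, -0.0, -0.0]
ft_force: [-1.3, 1.6, 5.1]
width: 0.0136
grip_force: 50.0
```

```bash
python3 -c "
from h import *
go([.564,-.0744,.050],37.5)"
```

```text
t 26.7667 pos [ 0.5661 -0.0743  0.0523] yaw -9.38 tilt [-0.001 -0.    -1.   ] | turn -46.88 shift now-axes [-0.05 -0.2   0.23] shift after turn [ 0.12 -0.18  0.23]
F [-1.3  1.6  5.1] T [ 0.42  0.12 -0.06] w 0.0136 g 50.0 q [ 0.48  0.42 -0.51  1.77  0.24  1.02 -0.29]
```

arm_command --moves '[0, 0, 0, 3, 0, 0, 0, 2, 0, 0, 0, 0]'

```text
time: 27.02
ee_pos: [0.5661, -0.0743, 0.0522]
eef_rot: [0.79, 0.613, -0.0, -0.0]
ft_force: [0.4, 1.2, 5.3]
width: 0.0133
grip_force: 50.0
```

```bash
python3 -c "
from h import *
go([.564,-.0744,.050],37.5)"
```

```text
t 27.0167 pos [ 0.5661 -0.0743  0.0522] yaw -14.38 tilt [-0. -0. -1.] | turn -51.88 shift now-axes [-0.07 -0.2   0.22] shift after turn [ 0.12 -0.18  0.22]
F [0.4 1.2 5.3] T [ 0.39  0.03 -0.03] w 0.0133 g 50.0 q [ 0.46  0.42 -0.5   1.77  0.23  1.01 -0.37]
```

arm_command --moves '[0, 0, 0, 3, 0, 0, 0, 2, 0, 0, 0, 0]'

```text
time: 27.27
ee_pos: [0.5662, -0.0743, 0.0522]
eef_rot: [0.816, 0.578, -0.0, -0.0]
ft_force: [-0.1, 2.0, 5.3]
width: 0.0137
grip_force: 50.0
```

```bash
python3 -c "
from h import *
go([.564,-.0744,.050],37.5)"
```

```text
t 27.2667 pos [ 0.5662 -0.0743  0.0522] yaw -19.38 tilt [-0. -0. -1.] | turn -56.88 shift now-axes [-0.08 -0.2   0.22] shift after turn [ 0.12 -0.18  0.22]
F [-0.1  2.   5.3] T [ 0.41  0.09 -0.  ] w 0.0137 g 50.0 q [ 0.45  0.42 -0.48  1.77  0.22  1.01 -0.45]
```

arm_command --moves '[0, 0, 0, 3, 0, 0, 0, 2, 0, 0, 0, 0]'

```text
time: 27.52
ee_pos: [0.5662, -0.0743, 0.0522]
eef_rot: [0.84, 0.542, -0.0, -0.0]
ft_force: [0.1, 1.7, 5.1]
width: 0.0135
grip_force: 50.0
```

```bash
python3 -c "
from h import *
go([.564,-.0744,.050],37.5);ptr()"
```

```text
t 27.5167 pos [ 0.5662 -0.0743  0.0522] yaw -24.38 tilt [-0. -0. -1.] | turn -61.88 shift now-axes [-0.1  -0.2   0.22] shift after turn [ 0.13 -0.18  0.22]
F [0.1 1.7 5.1] T [ 0.33  0.06 -0.04] w 0.0135 g 50.0 q [ 0.44  0.41 -0.47  1.77  0.22  1.01 -0.54]
ptr []
```

arm_command --moves '[0, 0, 0, 2, 0, 0, 0, 2, 0, 0, 0, 0]'

```text
time: 27.87
ee_pos: [0.5663, -0.0743, 0.0523]
eef_rot: [0.859, 0.512, -0.0, -0.0]
ft_force: [0.5, 2.3, 4.0]
width: 0.0135
grip_force: 50.0
```

```bash
python3 -c "
from h import *
go([.564,-.0744,.050],37.5)"
```

```text
t 27.8667 pos [ 0.5663 -0.0743  0.0523] yaw -28.37 tilt [-0. -0. -1.] | turn -65.87 shift now-axes [-0.12 -0.2   0.23] shift after turn [ 0.13 -0.19  0.23]
F [0.5 2.3 4. ] T [ 0.33 -0.03 -0.03] w 0.0135 g 50.0 q [ 0.43  0.41 -0.46  1.77  0.21  1.01 -0.6 ]
```

arm_command --moves '[0, 0, 0, 2, 0, 0, 0, 2, 0, 0, 0, 0]'

```text
time: 28.12
ee_pos: [0.5663, -0.0743, 0.0522]
eef_rot: [0.876, 0.482, -0.0, 0.0]
ft_force: [0.0, 1.4, 4.9]
width: 0.0136
grip_force: 50.1
```

```bash
python3 -c "
from h import *
go([.564,-.0744,.050],37.5);ptr()"
```

```text
t 28.1167 pos [ 0.5663 -0.0743  0.0522] yaw -32.33 tilt [-0. -0. -1.] | turn -69.83 shift now-axes [-0.13 -0.19  0.22] shift after turn [ 0.14 -0.19  0.22]
F [0.  1.4 4.9] T [ 0.33 -0.03  0.38] w 0.0136 g 50.1 q [ 0.42  0.41 -0.44  1.77  0.2   1.01 -0.67]
ptr []
```

The stop is reached (moment 0.38 N m at yaw −32.3). About 13° more.

arm_command --moves '[0, 0, 0, 2, 0, 0, 0, 2, 0, 0, 0, 2, 0, 0, 0, 0]'

```text
time: 28.55
ee_pos: [0.5664, -0.0744, 0.0522]
eef_rot: [0.9, 0.436, -0.0, 0.0]
ft_force: [0.2, 0.0, 5.2]
width: 0.0137
grip_force: 50.1
```

```bash
python3 -c "
from h import *
go([.564,-.0744,.050],37.5)"
```

```text
t 28.55 pos [ 0.5664 -0.0744  0.0522] yaw -38.33 tilt [ 0. -0. -1.] | turn -75.83 shift now-axes [-0.15 -0.19  0.22] shift after turn [ 0.14 -0.19  0.22]
F [0.2 0.  5.2] T [ 0.26 -0.06  0.38] w 0.0137 g 50.1 q [ 0.41  0.41 -0.43  1.77  0.2   1.01 -0.76]
```

arm_command --moves '[0, 0, 0, 2, 0, 0, 0, 2, 0, 0, 0, 2.5, 0, 0, 0, 0, 0, 0, 0, 0]'

```text
time: 28.97
ee_pos: [0.5665, -0.0744, 0.0522]
eef_rot: [0.923, 0.385, 0.0, 0.0]
ft_force: [0.2, 1.3, 5.4]
width: 0.0135
grip_force: 50.1
```

```bash
python3 -c "
from h import *
go([.564,-.0744,.050],37.5);ptr()
s=r.camera('scene');print(s[184:192,316:328].mean(2).astype(int).tolist())"
```

```text
t 28.9667 pos [ 0.5665 -0.0744  0.0522] yaw -44.73 tilt [ 0. -0. -1.] | turn -82.23 shift now-axes [-0.17 -0.18  0.22] shift after turn [ 0.15 -0.19  0.22]
F [0.2 1.3 5.4] T [ 0.26 -0.14  0.33] w 0.0135 g 50.1 q [ 0.39  0.4  -0.41  1.77  0.19  1.   -0.87]
ptr []
[[57, 53, 53, 52, 58, 51, 52, 55, 62, 67, 66, 83], [44, 43, 47, 50, 42, 45, 45, 44, 54, 57, 66, 56], [50, 40, 40, 43, 51, 46, 46, 43, 71, 74, 66, 67], [46, 47, 44, 47, 51, 45, 46, 44, 67, 69, 71, 68], [44, 40, 38, 43, 41, 42, 37, 44, 68, 77, 61, 56], [39, 45, 37, 36, 35, 45, 38, 37, 65, 69, 63, 70], [29, 37, 42, 63, 59, 45, 42, 41, 52, 54, 52, 75], [46, 39, 79, 103, 97, 78, 60, 52, 49, 54, 44, 57]]
```

arm_command --moves '[0, 0, 0, 0, 0, 0, 0, 0, 0, 0, 0, 0, 0, 0, 0, 0, 0, 0, 0, 0]' --fingers 50

```text
time: 29.53
ee_pos: [0.566, -0.0747, 0.0517]
eef_rot: [0.924, 0.383, -0.0, -0.0]
ft_force: [-1.1, 0.2, -0.0]
width: 0.0383
grip_force: 0.0
```

arm_command --moves '[0, 0, -1, 0, 0, 0, -2, 0, 0, 0, -3, 0, 0, 0, -3, 0, 0, 0, -3, 0, 0, 0, -3, 0, 0, 0, 0, 0]'

```text
time: 30.12
ee_pos: [0.569, -0.0744, 0.2093]
eef_rot: [0.924, 0.383, 0.004, 0.002]
ft_force: [0.6, 0.7, -0.9]
width: 0.0435
grip_force: 0.0
```

arm_command --moves '[-2, 2, 0, 0, -2.5, 2.5, 0, 0, -2.5, 2.5, 0, 0, -2.5, 2.5, 0, 0, -2.5, 2.5, 0, 0, -2.5, 2.5, 0, 0, -2.5, 2.5, 0, 0, -2.5, 2.5, 0, 0, -2.5, 2.5, 0, 0, -2, 2, 0, 0, 0, 0, 0, 0]'

```text
time: 31.03
ee_pos: [0.5633, -0.4213, 0.2015]
eef_rot: [0.925, 0.379, -0.001, 0.001]
ft_force: [-0.6, -0.5, -0.1]
width: 0.0435
grip_force: 0.0
```

Run:
```python
from h import *
go([.564,-.0744,.050],37.5)
t0=np.load("t.npy");t=np.mean([r.camera("top").astype(float) for _ in range(4)],0);s=r.camera("scene")
def ang(t,lo=10.8,hi=14.5):
    hs=cv2.cvtColor(t.astype(np.uint8),cv2.COLOR_RGB2HSV).astype(int);red=t[...,0]-t[...,1:].mean(2);grn=t[...,1]-t[...,[0,2]].mean(2)
    Y,X=np.mgrid[0:400,0:640];d=np.hypot(X-329.1,Y-197.4);a=np.degrees(np.arctan2(329.1-X,Y-197.4))
    for nm,q in(("red",red),("green",grn)):
        m=(q>25)&(d<22)&(d>9)&(Y>198);print(nm,sorted((round(a[y,x]),round(d[y,x],1)) for y,x in zip(*np.nonzero(m))))
ang(t0);ang(t)
# cover, block, tray unmoved?
h=mask(s,(5,180,90),(16,255,255));print("orange px",cv2.boundingRect(big(h)))
```

```text
t 31.0333 pos [ 0.5633 -0.4213  0.2015] yaw -45.42 tilt [-0.002 -0.003 -1.   ] | turn -82.92 shift now-axes [ 24.45 -24.67  15.05] shift after turn [27.48 21.17 15.15]
F [-0.6 -0.5 -0.1] T [-0.11  0.03 -0.03] w 0.0435 g 0.0 q [ 0.74  0.53 -0.24  1.24  0.13  1.39 -0.29]
red [(0, np.float64(11.6)), (0, np.float64(12.6)), (0, np.float64(13.6)), (0, np.float64(14.6)), (4, np.float64(14.6)), (5, np.float64(11.7)), (5, np.float64(12.6)), (5, np.float64(13.6)), (29, np.float64(16.7)), (29, np.float64(18.9)), (30, np.float64(18.1)), (31, np.float64(15.8)), (31, np.float64(19.4)), (32, np.float64(17.2)), (33, np.float64(15.0)), (33, np.float64(18.6)), (34, np.float64(16.4)), (35, np.float64(17.8)), (35, np.float64(19.1)), (36, np.float64(15.5)), (37, np.float64(16.9)), (37, np.float64(18.3)), (39, np.float64(16.1)), (39, np.float64(17.6)), (40, np.float64(19.0)), (41, np.float64(15.4)), (41, np.float64(16.8)), (42, np.float64(18.2)), (44, np.float64(16.1)), (44, np.float64(17.5)), (44, np.float64(18.9)), (46, np.float64(15.3)), (46, np.float64(16.8)), (46, np.float64(18.2)), (48, np.float64(1
[... 1742 characters left out ...]
(52, np.float64(15.4)), (52, np.float64(19.0)), (53, np.float64(17.6)), (54, np.float64(16.2)), (55, np.float64(18.4)), (56, np.float64(17.1)), (57, np.float64(15.7))]
green [(6, np.float64(18.7)), (7, np.float64(16.7)), (7, np.float64(17.7)), (8, np.float64(15.7)), (9, np.float64(18.9)), (10, np.float64(17.9)), (11, np.float64(15.9)), (11, np.float64(16.9)), (13, np.float64(18.1)), (14, np.float64(17.1)), (15, np.float64(16.1)), (16, np.float64(18.3)), (17, np.float64(17.4)), (18, np.float64(16.4)), (19, np.float64(15.5)), (19, np.float64(18.6)), (20, np.float64(17.7)), (21, np.float64(16.8)), (22, np.float64(19.0)), (23, np.float64(15.8)), (23, np.float64(18.1))]
orange px (337, 202, 2, 2)
```

Pointer moved from 2.5° to 16.5° (0.24 rad), within the green (5–24°). Quick check that the cover and block still stand, then hand in.

Run:
```python
from h import *
s=r.camera("scene").astype(int);a=np.load("s.npy");print("knob-view diff over cover/block", np.abs(s[175:240,330:372]-a[175:240,330:372]).mean().round(2))
o=cv2.imread("pics/scene0.png")[:,:,::-1].astype(int)
for n,(y0,y1,x0,x1) in dict(tray=(222,282,330,400),jar=(240,275,285,312),pot=(145,190,215,262)).items(): print(n,np.abs(s[y0:y1,x0:x1]-o[y0:y1,x0:x1]).mean().round(2))
print(np.abs(s-a)[175:240,330:372].mean(2).max())
print(r.close_job())
```

```text
knob-view diff over cover/block 2.43
tray 6.04
jar 3.6
pot 3.51
10.166666666666666
the job is handed in; nothing more can be done
None
```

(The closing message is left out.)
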